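# Put the photometer check plates back in their graded rack

## Task

Put the three photometer check plates away from the open stand into the storage rack, one in each slot, so that all three stand upright and fully home on the slot floors. The slots look alike at the mouth but each narrows to fit a different plate thickness, so find by trial or by eye which slot takes which plate; do not disturb the timer, the vial or the dropper bottle.

Things in the scene. Friction and masses are not known exactly. Their poses are not given: they have to be found in the camera images.
- plate_thin_center (a point): Centre of the thin plate, half-way up: a loose flat aluminium plate with a round glass window, 50 mm wide (its x) x 9 mm thick (its y) x 90 mm tall (its z, up); the window lies in its lower half. 50 g.
- plate_middle_center (a point): Centre of the middle plate, half-way up: a loose flat aluminium plate with a round glass window, 50 mm wide (its x) x 13 mm thick (its y) x 90 mm tall (its z, up); the window lies in its lower half. 70 g.
- plate_thick_center (a point): Centre of the thick plate, half-way up: a loose flat aluminium plate with a round glass window, 50 mm wide (its x) x 17 mm thick (its y) x 90 mm tall (its z, up); the window lies in its lower half. 90 g.
- rack: Grey storage rack, fixed, 86 (its x) x 212 (its y) x 54 mm high; origin at the centre of its underside, z up. Three black slots in a row at y = -64, 0, +64 mm. A plate stands in a slot with its 50 mm width along the rack's x. Slot floors lie 11 mm above the underside: a plate fully home has its centre 56 mm above the underside and stands 47 mm out of the mouth.
- slot_a (a point): First slot, y = -64 mm: centre of this slot's mouth, 54 mm above the rack's underside; axes as the rack. All three mouths are alike, 26 mm wide (y), 62 mm long (x). Below, each slot narrows, its walls 30 degrees from upright, to a straight throat 54 mm long and 11, 15 or 19 mm wide: one of each, in an order that differs from time to time and is not listed.
- slot_b (a point): Middle slot, y = 0: centre of this slot's mouth, 54 mm above the rack's underside; axes as the rack. A plate too thick for the throat stops on the narrowing walls with its centre 30 mm or more above its fully-home height; a plate thinner than the throat also goes fully home, but loosely.
- slot_c (a point): Last slot, y = +64 mm: centre of this slot's mouth, 54 mm above the rack's underside; axes as the rack. 
- stand: Grey open stand, fixed, 80 (its x) x 212 mm (its y), origin at the centre of its underside. The plates wait upright on it at y = -64, 0, +64 mm in any order, widths along its x, feet 6 mm above its underside, each loose in a channel 24 mm wide whose walls reach 21 mm above the underside.
- lab_timer: Bystander: flat white lab timer, 64 x 62 x 19 mm, origin at the centre of its underside; leave alone.
- amber_vial: Bystander: amber vial with black cap, 28 mm across, 62 mm tall, origin at the centre of its underside; leave alone.
- dropper: Bystander: dropper bottle, 26 mm across, 66 mm tall, origin at the centre of its underside; leave alone.
Things that resemble listed ones, but are neither listed nor needed, are in the scene too. Leave any orange look-alike of the part that bears plate_thick_center alone.

How it is judged:
At the end, for the whole second after the job is handed in: All three plates stand in the rack's slots, at rest: each plate's centre is 50 to 60 mm above the rack's underside (fully home is 56 mm), within 8 mm of the slot row in the rack's x and within 85 mm of its middle in y, upright within 0.15 rad and in line with the slots within 0.15 rad (z of plate_thin_center in the frame of rack between 0.05 and 0.06 m and x of plate_thin_center in the frame of rack between -0.008 and 0.008 m and y of plate_thin_center in the frame of rack between -0.085 and 0.085 m and angle between each of plate_thin_center, plate_middle_center, plate_thick_center's own z axis and vertical below 0.15 rad and angle between the y axis of each of plate_thin_center, plate_middle_center, plate_thick_center and the y axis of rack, either way round below 0.15 rad and linear speed of each of plate_thin, plate_middle, plate_thick below 0.02 m/s and z of plate_middle_center in the frame of rack between 0.05 and 0.06 m and x of plate_middle_center in the frame of rack between -0.008 and 0.008 m and y of plate_middle_center in the frame of rack between -0.085 and 0.085 m and z of plate_thick_center in the frame of rack between 0.05 and 0.06 m and x of plate_thick_center in the frame of rack between -0.008 and 0.008 m and y of plate_thick_center in the frame of rack between -0.085 and 0.085 m); the robot touches nothing.
It fails at once if the lab timer is pushed more than 25 mm (distance of lab_timer from where it was at the start of the episode above 0.025 m).
It fails at once if the amber vial is pushed more than 25 mm (distance of amber_vial from where it was at the start of the episode above 0.025 m).
It fails at once if the dropper bottle is pushed more than 25 mm (distance of dropper from where it was at the start of the episode above 0.025 m).
It also fails if it takes over 72 s, if anything falls off the work surface, if the arm or the gripper's body presses on something with over 40 N, if the wrist force passes 120 N, or if a joint passes its speed limit or range.

## Robot

A 7-joint arm with a two-finger parallel gripper is mounted at the origin on a cart in front of the work surface, level with it; the furniture and walls round the work are solid. World frame = base frame: x ahead of the robot, y to its left, z up, the work surface at z = 0. Lengths are in m, angles in rad, forces in N, time in s.
With the tool pointing down it reaches from about 0.4 to 0.85 m from the base axis. Payload 10.4 kg.
Tool frame: the origin (TCP) lies between the finger pads; the fingertips stand 17 mm ahead of it and the grasp point (between the pads) lies 2 mm behind it; x points along the fingers, y is the direction in which the jaws open and shut, and the axes are right-handed (so a half turn about x gives the same grasp; the last joint's range is limited). The gripper opens to 87 mm and grips with 3 to 60 N. Pads are 19 mm wide; open, the fingers measure 117 mm over their backs; the gripper's body (75 mm by 190 mm) begins 51 mm behind the grasp point.
Start: joints at [-1.285, 0.332, -0.065, 1.46, 0.022, 1.35, -0.088], TCP at [0.19, 0.595, 0.24] pointing down, gripper open.
Joint ranges: [-2.6, 2.6], [-0.5, 2.12], [-1.47, 1.34], [0.16, 2.42], [-1.27, 4.41], [0.06, 2.06], [-2.6, 2.6]. Speed limits (rad/s): [2.22, 2.22, 2.79, 2.79, 3.14, 3.14, 3.14].

## Interface

Orientations are given as a unit quaternion [x, y, z, w].
In Python, from bench import r, optics, close_job gives the robot as it stands.
- The arm moves only by the shell command python3 -m inch 'ROWS' [OPENING] [FORCE]. ROWS is JSON, a list of rows, each an object with "translation": the shift along the tool's x, y, z in cm, a list of three; "spin": the turn about the tool's x in degrees. In form: [{"translation": [tx, ty, tz], "spin": spin}, ...]. A call has 1 to 20 rows; each row shifts and turns the pose as measured when the row begins, along the tool's axes as they then stand; what a row does not reach is not made up. A row lasts 1/8 s, in which the tool goes at most 62.5 mm and 10.7 degrees, less where a joint would pass 70% of its speed; a pose out of reach is approached as far as the arm can. A call is refused whole if a number of a shift passes 6.25 or a number of a turn 10.7, either way. A call with a gripper value outside its range is refused whole. OPENING is the closure, from 0 (fully open) to 1 (shut), set as the call begins (- or left out, the last holds). The fingers move at their own pace and stop on an object; FORCE is the grip in N (left out, the last holds). Time passes only in rows, so rows that do not move let the fingers close. It gives the time, the measured TCP pose, the force and the opening at its end, in the units of the state.
- r.read_state(): the state, without advancing time (a new reading comes with each control period).
- optics.camera(name): name is "side" or "top"; returns the picture (420x560x3 uint8, red, green, blue); there is no depth.
- optics.camera_model(name): a dict with "camera_matrix" (3x3 intrinsics, pixels), "world_from_camera" (4x4, takes a point from camera to world coordinates). Camera axes: x right, y down, z forward; pixel columns grow to the right and rows downward; lengths in m; the calibration is good to about 2 mm. A picture is of the moment at which its call begins. camera_model takes no time and is no camera call.
- close_job(): hands the job in, once; it reports no verdict.
The state is a dict: "time": time; "joint_positions": joint angles; "joint_vel": joint speeds; "joint_torque": joint torques, N m; "ee_pos": TCP position; "eef_rot": TCP orientation; "ft_force": force on the tool from outside, world axes, zero at the start; "torque": the same for the moment, N m; "width": finger opening in m.
Only numpy, scipy, OpenCV 4.12 (cv2) and the standard library are available. Lean on these libraries where they do the work, as an engineer would, in place of code of your own. Each camera call takes 0.05 s, during which the arm holds its last target.

## Working session

There is one attempt and no reset: what is moved stays moved. The work goes in short steps, Python scripts to look and compute and a shell command to move; the robot and the scene stay as the last step left them, time stands still between calls to the robot, and variables do not carry over. Pictures are saved under pics/ and viewed, and the job is handed in when it is done.

```bash
mkdir -p pics; ls; python3 - <<'E'
from bench import r, optics
import cv2
for n in("side","top"):
    im=optics.camera(n); cv2.imwrite(f"pics/{n}0.png",im[:,:,::-1])
    m=optics.camera_model(n); print(n,m["camera_matrix"],m["world_from_camera"])
s=r.read_state(); print(s)
E
```

```text
pics
side [[532.29497688   0.         287.49380096]
 [  0.         532.29497688 208.47571433]
 [  0.           0.           1.        ]] [[-0.94905785 -0.13662139  0.2839433   0.1977694 ]
 [-0.31505149  0.3953083  -0.86282901  1.11097001]
 [ 0.00563575 -0.9083314  -0.41821322  0.60014103]
 [ 0.          0.          0.          1.        ]]
top [[470.39039883   0.         285.44446765]
 [  0.         470.39039883 203.65470895]
 [  0.           0.           1.        ]] [[ 0.01636025 -0.9956956   0.09122832  0.47873331]
 [-0.99984296 -0.01691326 -0.00529203 -0.00259547]
 [ 0.00681222 -0.09112742 -0.99581594  1.11953269]
 [ 0.          0.          0.          1.        ]]
{'time': 0.1, 'joint_positions': array([-1.28460741,  0.33280694, -0.06470179,  1.46084606,  0.0215908 ,
        1.34991484, -0.08851119]), 'joint_vel': array([-2.78553830e-04, -8.81377493e-04, -2.04899782e-03, -3.35453915e-03,
       -7.59022567e-05, -8.48450279e-04,  6.04126217e-04]), 'joint_torque': array([ 1.19982720e-03, -6.24544787e+01,  2.44253426e-02, -3.90714240e+01,
       -6.14766078e-02,  3.67639842e-02,  7.42393922e-05]), 'ee_pos': array([0.18984033, 0.59512862, 0.23883996]), 'eef_rot': array([ 0.10828797,  0.69874845, -0.10918707,  0.69864333]), 'ft_force': array([-0.25066421, -0.01945321,  0.5302545 ]), 'torque': array([ 0.0061882 , -0.00175281, -0.03931688]), 'width': 0.0867771398504386}
```

View pics/side0.png

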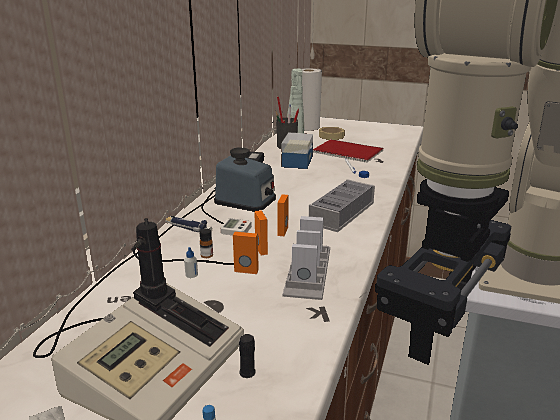

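View pics/top0.png

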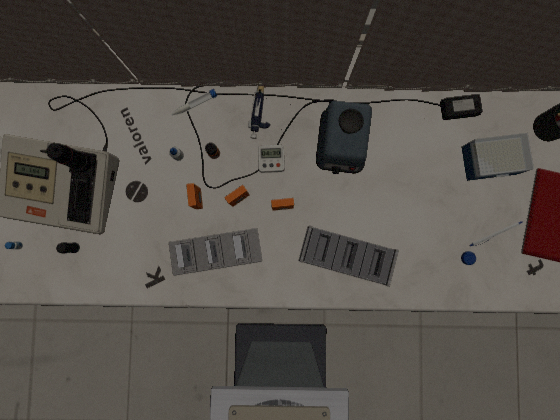

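The side view shows the stand with three plates at about (305,260), the rack at (345,200) and orange look-alikes at (245-285,200-270). In the top view the stand is at about (215,250), the rack at (348,255), and the timer, vial and dropper at (270,158), (212,150) and (176,153). I'll zoom in on both.

```bash
python3 - <<'E'
import cv2
t=cv2.imread("pics/top0.png"); s=cv2.imread("pics/side0.png")
cv2.imwrite("pics/t_rack.png",cv2.resize(t[220:290,295:402],None,fx=7,fy=7,interpolation=cv2.INTER_CUBIC))
cv2.imwrite("pics/t_stand.png",cv2.resize(t[220:290,160:270],None,fx=7,fy=7,interpolation=cv2.INTER_CUBIC))
cv2.imwrite("pics/s_both.png",cv2.resize(s[170:310,270:390],None,fx=4,fy=4,interpolation=cv2.INTER_CUBIC))
E
```

```text
(no output)
```

View pics/t_rack.png

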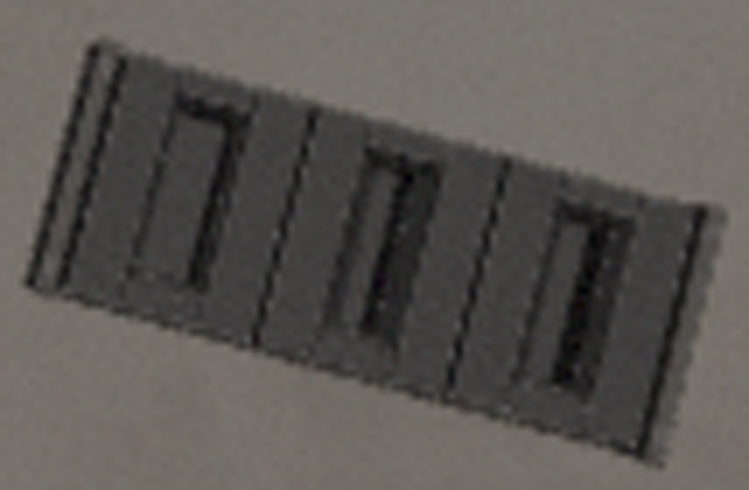

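View pics/t_stand.png

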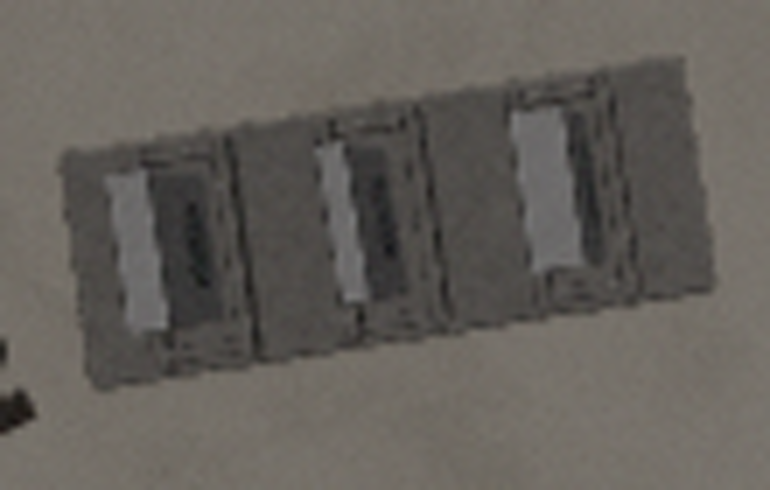

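View pics/s_both.png

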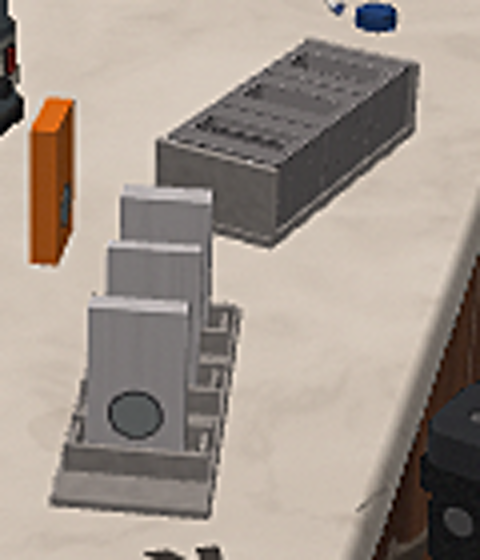

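```bash
cat > h.py <<'E'
import numpy as np, cv2
from bench import r, optics
def ray(n,uv):
    m=optics.camera_model(n);K=np.array(m["camera_matrix"]);T=np.array(m["world_from_camera"])
    d=T[:3,:3]@np.linalg.inv(K)@np.array([uv[0],uv[1],1.]);return T[:3,3],d
def onz(n,uv,z):
    o,d=ray(n,uv);return o+d*(z-o[2])/d[2]
def proj(n,P):
    m=optics.camera_model(n);K=np.array(m["camera_matrix"]);T=np.linalg.inv(np.array(m["world_from_camera"]))
    p=K@(T[:3,:3]@np.array(P)+T[:3,3]);return p[:2]/p[2]
def rect(n,img,z,x0,x1,y0,y1,s=3.0):
    # output: cols = -y (left +y), rows = -x ; s px/mm
    q=[(x1,y1),(x1,y0),(x0,y0),(x0,y1)]
    src=np.float32([proj(n,(a,b,z)) for a,b in q]);W=(y1-y0)*1000*s;H=(x1-x0)*1000*s
    M=cv2.getPerspectiveTransform(src,np.float32([(0,0),(W,0),(W,H),(0,H)]))
    return cv2.warpPerspective(img,M,(int(W),int(H)),flags=cv2.INTER_CUBIC)
E
python3 - <<'E'
from h import *
t=cv2.imread("pics/top0.png"); 
for p in [(95,45),(720,210),(650,465),(30,290),(125,55)]:
    print(onz("top",(p[0]/7+295-.5,p[1]/7+220-.5),.054).round(4), onz("top",(p[0]/7+295-.5,p[1]/7+220-.5),0).round(4))
c=onz("top",(348,255),.054);print(c)
im=rect("top",t,.054,c[0]-.09,c[0]+.09,c[1]-.13,c[1]+.13)
cv2.imwrite("pics/rr.png",np.clip(im.astype(float)*2.2-60,0,255))
s=cv2.imread("pics/side0.png")
im=rect("side",s,.054,c[0]-.09,c[0]+.09,c[1]-.13,c[1]+.13)
cv2.imwrite("pics/rs.png",im)
E
```

```text
[ 0.5266 -0.0603  0.054 ] [ 0.529  -0.0633  0.    ]
[ 0.4767 -0.2627  0.054 ] [ 0.4766 -0.2758  0.    ]
[ 0.395  -0.2398  0.054 ] [ 0.3908 -0.2518  0.    ]
[ 0.4475 -0.0404  0.054 ] [ 0.4459 -0.0423  0.    ]
[ 0.5235 -0.0701  0.054 ] [ 0.5257 -0.0735  0.    ]
[ 0.46252984 -0.15115899  0.054     ][ WARN:0@0.978] global loadsave.cpp:1063 imwrite_ Unsupported depth image for selected encoder is fallbacked to CV_8U.
```

View pics/rr.png

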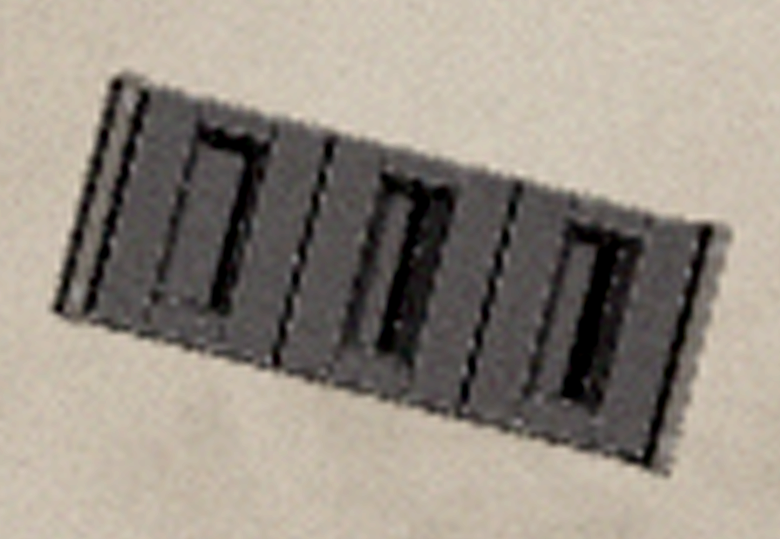

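View pics/rs.png

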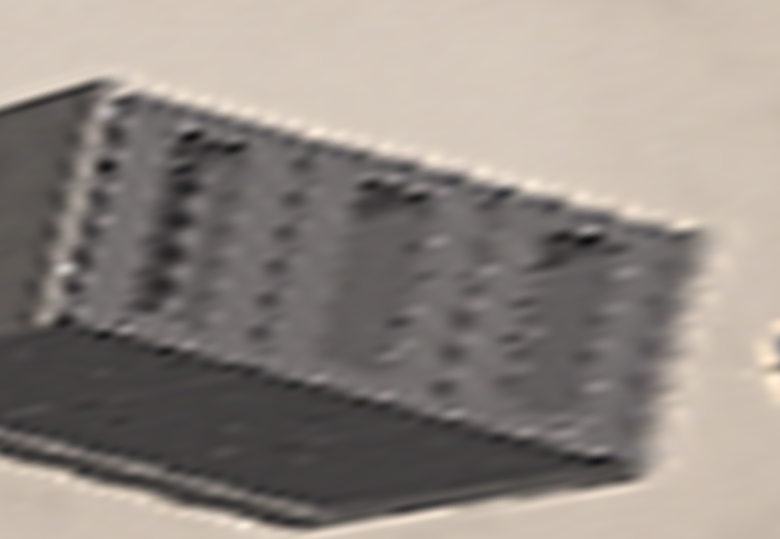

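```bash
cat > prof.py <<'E'
from h import *
import sys
def model(c,yaw,L):
    R=np.array([[np.cos(yaw),-np.sin(yaw)],[np.sin(yaw),np.cos(yaw)]])
    return [tuple(np.r_[np.array(c)+R@np.array(p[:2]),p[2]]) for p in L]
def box(x,y0,y1,z,xm=None): return [(x,y0,z),(x,y1,z),(-x,y1,z),(-x,y0,z)]
def overlay(n,img,c,yaw,boxes,roi,f):
    x,y,w,h=roi
    o=cv2.resize(img[y:y+h,x:x+w],None,fx=f,fy=f,interpolation=cv2.INTER_CUBIC)
    for b,col in boxes:
        pts=np.array([(proj(n,p)-[x,y]+.5)*f for p in model(c,yaw,b)]).round().astype(int)
        cv2.polylines(o,[pts],True,col,1)
    return o
E
python3 - <<'E'
from prof import *
t=cv2.imread("pics/top0.png"); s=cv2.imread("pics/side0.png")
c0=onz("top",(348,255),.054)
c=(c0[0]+.09-273/3000,c0[1]+.13-398/3000); yaw=-np.arctan2(.25,1)*-1
# row y dir: rack y axis toward image left => image dir (-cos, -sin)
yaw=-np.arctan2(-.25,1)*-1
for yaw in (np.arctan2(-.25,1),):
    print(c,yaw)
    B=[(box(.043,-.106,.106,.054),(0,255,0)),(box(.043,-.106,.106,0),(0,0,255))]+[(box(.031,y-.013,y+.013,.054),(255,255,0)) for y in(-.064,0,.064)]
    cv2.imwrite("pics/ot.png",overlay("top",t,c,yaw,B,(290,215,115,80),6.9))
    cv2.imwrite("pics/os.png",overlay("side",s,c,yaw,B,(295,170,95,75),8))
E
```

```text
(np.float64(0.4615298431901239), np.float64(-0.15382566065569875)) -0.24497866312686414
```

View pics/ot.png

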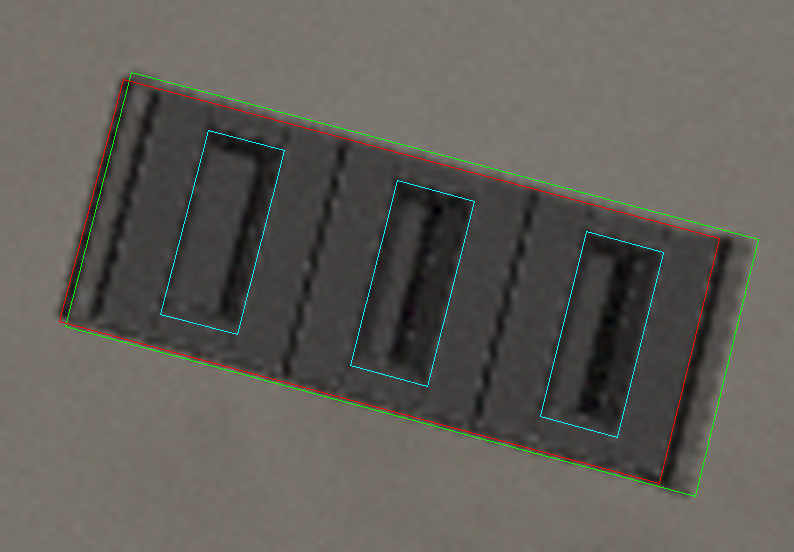

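View pics/os.png

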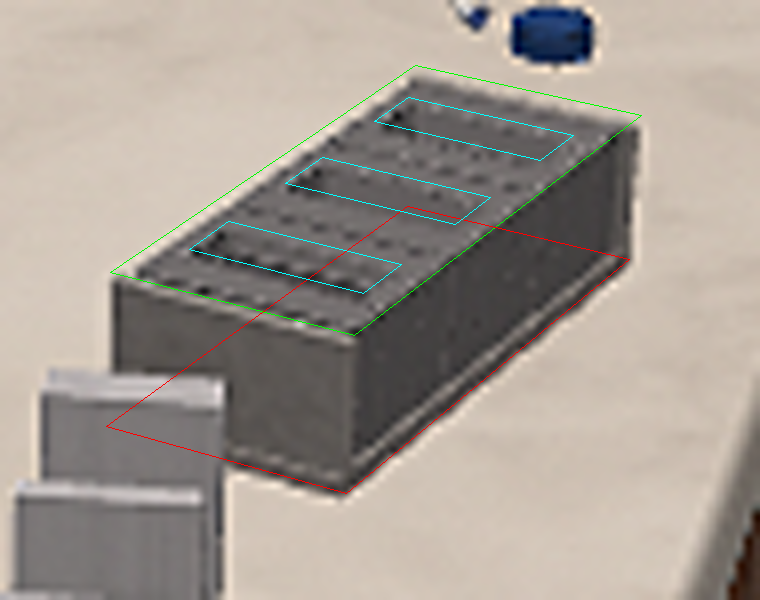

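```bash
python3 - <<'E'
from prof import *
t=cv2.imread("pics/top0.png").mean(2).astype(np.float32)
c=(.4615,-.1538);yaw=-.245
ys=np.arange(-100,101,2)/1000
for off in (0,):
  pr=[]
  for y in ys:
    P=np.array([proj("top",p) for p in model(c,yaw,[(x,y,.054) for x in np.linspace(-.020,.022,40)])],np.float32)
    pr.append(cv2.remap(t,P[:,0].copy(),P[:,1].copy(),cv2.INTER_CUBIC).mean())
pr=np.array(pr)
for y0 in(.064,0,-.064):
    k=abs(ys-y0)<.0205
    print([ (int(round(1e3*(a-y0))),int(b)) for a,b in zip(ys[k],pr[k])])
    # predicted positions (apparent y at z=.054) of features
    def app(y,z):
        p=onz("top",proj("top",model(c,yaw,[(0,y,z)])[0]),.054)[:2]-c
        return 1e3*(-np.sin(yaw)*p[0]+np.cos(yaw)*p[1]-y0)
    for w in(.011,.015,.019):
        zt=.054-(.013-w/2)/np.tan(np.pi/6)
        print(w,"throat top -/+ %.1f %.1f floor -/+ %.1f %.1f"%(app(y0-w/2,zt),app(y0+w/2,zt),app(y0-w/2,.011),app(y0+w/2,.011)))
E
```

```text
Traceback (most recent call last):
  File "h.py", line 9, in proj
    m=optics.camera_model(n);K=np.array(m["camera_matrix"]);T=np.linalg.inv(np.array(m["world_from_camera"]))
ValueError: time passes only in moves, steps and waits
```

```bash
python3 - <<'E'
s=open('h.py').read()
s=s.replace("def ray","from functools import lru_cache\n@lru_cache\ndef cm(n): return optics.camera_model(n)\ndef ray",1).replace("m=optics.camera_model(n);","m=cm(n);")
open('h.py','w').write(s)
E
cat > p2.py <<'E'
from prof import *
t=cv2.imread("pics/top0.png").mean(2).astype(np.float32)
c=(.4615,-.1538);yaw=-.245
ys=np.arange(-100,101,2)/1000
pr=[]
for y in ys:
    P=np.array([proj("top",p) for p in model(c,yaw,[(x,y,.054) for x in np.linspace(-.020,.022,40)])],np.float32)
    pr.append(cv2.remap(t,P[:,:1].copy(),P[:,1:].copy(),cv2.INTER_CUBIC).mean())
pr=np.array(pr)
for y0 in(.064,0,-.064):
    k=abs(ys-y0)<.0205
    print([ (int(round(1e3*(a-y0))),int(b)) for a,b in zip(ys[k],pr[k])])
    def app(y,z):
        p=onz("top",proj("top",model(c,yaw,[(0,y,z)])[0]),.054)[:2]-c
        return 1e3*(-np.sin(yaw)*p[0]+np.cos(yaw)*p[1]-y0)
    for w in(.011,.015,.019):
        zt=.054-(.013-w/2)/np.tan(np.pi/6)
        print(w,"throat top -/+ %.1f %.1f floor -/+ %.1f %.1f"%(app(y0-w/2,zt),app(y0+w/2,zt),app(y0-w/2,.011),app(y0+w/2,.011)))
E
python3 p2.py
```

```text
[(-20, 64), (-18, 65), (-16, 64), (-14, 66), (-12, 46), (-10, 38), (-8, 25), (-6, 29), (-4, 60), (-2, 65), (0, 65), (2, 65), (4, 64), (6, 64), (8, 65), (10, 58), (12, 43), (14, 55), (16, 65), (18, 64), (20, 63)]
0.011 throat top -/+ -4.4 6.5 floor -/+ -1.9 8.7
0.015 throat top -/+ -6.7 8.2 floor -/+ -3.8 10.6
0.019 throat top -/+ -9.0 9.9 floor -/+ -5.8 12.5
[(-20, 64), (-18, 64), (-16, 64), (-14, 65), (-12, 46), (-10, 37), (-8, 39), (-6, 39), (-4, 38), (-2, 22), (0, 25), (2, 55), (4, 65), (6, 63), (8, 54), (10, 42), (12, 38), (14, 55), (16, 65), (18, 64), (20, 64)]
0.011 throat top -/+ -3.6 7.3 floor -/+ 0.6 11.1
0.015 throat top -/+ -6.1 8.8 floor -/+ -1.4 13.1
0.019 throat top -/+ -8.6 10.3 floor -/+ -3.3 15.0
[(-20, 62), (-18, 64), (-16, 63), (-14, 65), (-12, 47), (-10, 37), (-8, 39), (-6, 39), (-4, 21), (-2, 16), (0, 20), (2, 47), (4, 63), (6, 64), (8, 64), (10, 53), (12, 40), (14, 56), (16, 66), (18, 64), (20, 63)]
0.011 throat top -/+ -2.8 8.0 floor -/+ 3.0 13.6
0.015 throat top -/+ -5.5 9.3 floor -/+ 1.1 15.5
0.019 throat top -/+ -8.2 10.7 floor -/+ -0.8 17.5
```

The funnel and wall edges in the top view identify the slots clearly:

| Slot | Throat | Plate it takes |
|---|---|---|
| c (left) | 19 mm | thick |
| b | 11 mm | thin |
| a (right) | 15 mm | middle |

Next I'll measure the plates.

```bash
cat > pl.py <<'E'
from h import *
from scipy.spatial.transform import Rotation as Ro
def plates(t,z=.096,roi=(160,220,110,70),thr=105):
    x,y,w,h=roi
    g=t[y:y+h,x:x+w].mean(2).astype(np.float32);f=8
    G=cv2.resize(g,None,fx=f,fy=f,interpolation=cv2.INTER_CUBIC)
    hsv=cv2.cvtColor(t[y:y+h,x:x+w],cv2.COLOR_BGR2HSV)
    S=cv2.resize(hsv[:,:,1].astype(np.float32),None,fx=f,fy=f)
    m=((G>thr)).astype(np.uint8)
    cs,_=cv2.findContours(m,cv2.RETR_EXTERNAL,cv2.CHAIN_APPROX_NONE)
    out=[]
    for c in cs:
        if cv2.contourArea(c)<20*f*f: continue
        P=np.array([onz("top",((q[0]+.5)/f-.5+x,(q[1]+.5)/f-.5+y),z)[:2] for q in c[:,0]])*1000
        (cx,cy),(a,b),ang=cv2.minAreaRect(P.astype(np.float32))
        if a<b: ang+=90
        ang=(ang+90)%180-90  # dir of long side (plate x) vs world x
        out.append((cx,cy,max(a,b),min(a,b),ang))
    return sorted(out,key=lambda o:-o[1])
E
python3 - <<'E'
from pl import *
t=cv2.imread("pics/top0.png")
print(t[220:290,160:270].mean(2).max(), np.percentile(t[220:290,160:270].mean(2),[50,80,95]))
for thr in (115,125,135):
  for o in plates(t,thr=thr): print(thr,np.round(o,1))
s=r.read_state();R=Ro.from_quat(s['eef_rot']).as_matrix();print(R.round(3),s['ee_pos'])
E
```

```text
117.66666666666667 [107.66666667 111.66666667 113.66666667]
[[-0.     0.304  0.953]
 [-0.001  0.953 -0.304]
 [-1.    -0.001  0.   ]] [0.18984033 0.59512862 0.23883996]
```

```bash
python3 - <<'E'
from pl import *
t=cv2.imread("pics/top0.png")
print(t[255,178],t[248,208],t[248,240],"stand",t[250,195],"bg",t[224,164])
s=open('pl.py').read()
s=s.replace("m=((G>thr)).astype(np.uint8)","""D=cv2.resize(t[y:y+h,x:x+w,0].astype(np.float32)-t[y:y+h,x:x+w,2],None,fx=f,fy=f,interpolation=cv2.INTER_CUBIC)
    m=((G>thr)&(D>-5)).astype(np.uint8)""")
open('pl.py','w').write(s)
E
python3 - <<'E'
from pl import *
t=cv2.imread("pics/top0.png")
for thr in (85,92):
  for o in plates(t,thr=thr): print(thr,np.round(o,1))
E
```

```text
[103 103 104] [102 103 103] [104 105 107] stand [74 79 81] bg [103 111 116]
85 [455.8 219.9  50.9  14.2  10.2]
85 [466.1 156.9  49.6   9.7  11.4]
85 [477.1  94.1  51.5  17.6   9.6]
92 [456.1 219.8  49.2  13.4  10.2]
92 [466.2 156.8  48.9   9.1  11. ]
92 [477.5  94.1  50.5  17.2  10.1]
```

```bash
cat > go.py <<'E'
import sys
from h import *
from scipy.spatial.transform import Rotation as Ro
def go(x,y,z,psi):
    s=r.read_state();R=Ro.from_quat(s['eef_rot']).as_matrix()
    p=np.degrees(np.arctan2(-R[0,1],R[1,1]))
    sp=-((psi-p+90)%180-90)
    d=R.T@(np.array([x,y,z])-s['ee_pos'])*100
    print("t %.2f"%s['time'],"pos",s['ee_pos'].round(4),"psi %.1f"%p,"w %.4f"%s['width'],"F",s['ft_force'].round(1))
    print("shift now-axes cm",d.round(2),"spin deg %.1f"%sp)
    R2=R@Ro.from_euler('x',sp,degrees=True).as_matrix()
    print("shift after-spin axes cm",(R2.T@R@d).round(2), "tilt",R[:,0].round(3))
go(*map(float,sys.argv[1:5]))
E
python3 -m inch '[{"translation":[0,0,0],"spin":-9.5},{"translation":[0,0,0],"spin":-9.5},{"translation":[0,0,0],"spin":-9.5}]' 0.48 20
python3 go.py .456 .2198 .18 10
```

```text
time: 0.48
ee_pos: [0.1895, 0.5945, 0.2373]
eef_rot: [-0.073, 0.704, 0.07, 0.703]
ft_force: [1.0, 0.2, 0.3]
width: 0.0646
t 0.47 pos [0.1895 0.5945 0.2373] psi 11.6 w 0.0646 F [1.  0.2 0.3]
shift now-axes cm [  5.85 -42.04  18.56] spin deg 1.6
shift after-spin axes cm [  5.85 -41.5   19.75] tilt [-0.001 -0.004 -1.   ]
```

```bash
python3 -m inch '[{"translation":[0,0,0],"spin":1.6},{"translation":[0.2,-4.1,1.95],"spin":0},{"translation":[0.2,-4.1,1.95],"spin":0},{"translation":[0.2,-4.1,1.95],"spin":0},{"translation":[0.2,-4.1,1.95],"spin":0},{"translation":[0.2,-4.1,1.95],"spin":0},{"translation":[0.2,-4.1,1.95],"spin":0},{"translation":[0.2,-4.1,1.95],"spin":0},{"translation":[0.2,-4.1,1.95],"spin":0},{"translation":[0.2,-4.1,1.95],"spin":0}]'
python3 go.py .456 .2198 .18 10
```

```text
time: 1.72
ee_pos: [0.4216, 0.2469, 0.2176]
eef_rot: [-0.045, 0.707, 0.042, 0.704]
ft_force: [0.2, 0.2, 0.4]
width: 0.0454
t 1.73 pos [0.4216 0.2469 0.2176] psi 7.0 w 0.0454 F [0.2 0.2 0.4]
shift now-axes cm [ 3.76 -3.1   3.1 ] spin deg -3.0
shift after-spin axes cm [ 3.76 -3.25  2.93] tilt [-0.004 -0.004 -1.   ]
```

```bash
python3 -m inch '[{"translation":[0,-0.8,0.75],"spin":-1.5},{"translation":[1,-1.3,1.2],"spin":-1.5},{"translation":[1,-1.1,1.0],"spin":0},{"translation":[1,-0.1,0],"spin":0},{"translation":[0.5,0,0],"spin":0}]'
python3 go.py .456 .2198 .075 10
```

```text
time: 2.35
ee_pos: [0.4577, 0.214, 0.1809]
eef_rot: [-0.054, 0.707, 0.051, 0.703]
ft_force: [-0.1, 0.5, 1.1]
width: 0.0452
t 2.35 pos [0.4577 0.214  0.1809] psi 8.5 w 0.0452 F [-0.1  0.5  1.1]
shift now-axes cm [10.59  0.63 -0.03] spin deg -1.5
shift after-spin axes cm [ 1.059e+01  6.300e-01 -1.000e-02] tilt [-0.004 -0.003 -1.   ]
```

```bash
python3 -m inch '[{"translation":[0,0.4,0],"spin":-1.5},{"translation":[0,0.25,0],"spin":0},{"translation":[2.5,0,0],"spin":0},{"translation":[2.5,0,0],"spin":0},{"translation":[2.5,0,0],"spin":0},{"translation":[2,0,0],"spin":0},{"translation":[0.8,0,0],"spin":0},{"translation":[0,0,0],"spin":0}]'
python3 go.py .456 .2198 .075 10
```

```text
time: 3.35
ee_pos: [0.4557, 0.2262, 0.0778]
eef_rot: [-0.064, 0.705, 0.064, 0.704]
ft_force: [0.1, 0.7, 1.1]
width: 0.045
t 3.35 pos [0.4557 0.2262 0.0778] psi 10.4 w 0.0450 F [0.1 0.7 1.1]
shift now-axes cm [ 0.28 -0.63 -0.08] spin deg 0.4
shift after-spin axes cm [ 0.28 -0.63 -0.08] tilt [-0.001  0.001 -1.   ]
```

```bash
python3 -m inch '[{"translation":[0.3,-0.6,-0.05],"spin":0},{"translation":[0,-0.05,0],"spin":0}]'
python3 go.py .456 .2198 .075 10
python3 -m inch '[{"translation":[0,0,0],"spin":0},{"translation":[0,0,0],"spin":0},{"translation":[0,0,0],"spin":0},{"translation":[0,0,0],"spin":0},{"translation":[0,0,0],"spin":0}]' 1 25
python3 go.py .446 -.2159 .2 -14
```

```text
time: 3.6
ee_pos: [0.4572, 0.2198, 0.0761]
eef_rot: [-0.063, 0.704, 0.065, 0.705]
ft_force: [-0.1, -0.3, -0.5]
width: 0.0455
t 3.60 pos [0.4572 0.2198 0.0761] psi 10.4 w 0.0455 F [-0.1 -0.3 -0.5]
shift now-axes cm [ 0.11  0.02 -0.11] spin deg 0.4
shift after-spin axes cm [ 0.11  0.02 -0.11] tilt [ 0.001  0.002 -1.   ]
time: 4.22
ee_pos: [0.4577, 0.2201, 0.0771]
eef_rot: [-0.063, 0.703, 0.065, 0.705]
ft_force: [0.2, -0.3, -0.8]
width: 0.0129
t 4.22 pos [0.4577 0.2201 0.0771] psi 10.4 w 0.0129 F [ 0.2 -0.3 -0.8]
shift now-axes cm [-12.44 -42.64  -8.96] spin deg 24.4
shift after-spin axes cm [-12.44 -42.54   9.43] tilt [ 0.002  0.003 -1.   ]
```

```bash
python3 -m inch '[{"translation":[-2.5,0,0],"spin":0},{"translation":[-2.5,0,0],"spin":0},{"translation":[-2.5,0,0],"spin":0},{"translation":[-2.5,0,0],"spin":0},{"translation":[-2,0,0],"spin":0},{"translation":[-1,0,0],"spin":5},{"translation":[0,0,0],"spin":9},{"translation":[0,0,0],"spin":9},{"translation":[0,0,0],"spin":2}]'
python3 go.py .446 -.2159 .2 -14
```

```text
time: 5.35
ee_pos: [0.4564, 0.2192, 0.2104]
eef_rot: [0.096, 0.701, -0.094, 0.701]
ft_force: [0.4, 0.1, 0.3]
width: 0.013
t 5.35 pos [0.4564 0.2192 0.2104] psi -15.4 w 0.0130 F [0.4 0.1 0.3]
shift now-axes cm [  0.96 -42.22  10.58] spin deg -1.4
shift after-spin axes cm [  0.96 -42.47   9.52] tilt [ 0.     0.002 -1.   ]
```

```bash
python3 -m inch '[{"translation":[0,-4,1],"spin":0},{"translation":[0,-4,1],"spin":0},{"translation":[0,-4,1],"spin":0},{"translation":[0,-4,1],"spin":0},{"translation":[0,-4,1],"spin":0},{"translation":[0,-4,1],"spin":0},{"translation":[0,-4,1],"spin":0},{"translation":[0,-4,1],"spin":0},{"translation":[0,-4,1],"spin":0},{"translation":[0,-2,0.5],"spin":0},{"translation":[0,0,0],"spin":0}]'
python3 go.py .447 -.2159 .2 -14
```

```text
time: 6.72
ee_pos: [0.4451, -0.1844, 0.2091]
eef_rot: [0.096, 0.701, -0.094, 0.701]
ft_force: [0.6, 0.7, -0.7]
width: 0.013
t 6.72 pos [ 0.4451 -0.1844  0.2091] psi -15.4 w 0.0130 F [ 0.6  0.7 -0.7]
shift now-axes cm [ 0.9  -2.99  1.02] spin deg -1.4
shift after-spin axes cm [ 0.9  -3.02  0.95] tilt [ 0.     0.002 -1.   ]
```

```bash
python3 -m inch '[{"translation":[0.3,-2,0.7],"spin":-1.4},{"translation":[0.4,-0.8,0.3],"spin":0},{"translation":[0.4,-0.2,0],"spin":0},{"translation":[0,0,0],"spin":0}]'
python3 go.py .4475 -.2163 .145 -14
```

```text
time: 7.22
ee_pos: [0.4476, -0.2126, 0.1969]
eef_rot: [0.086, 0.702, -0.084, 0.702]
ft_force: [0.5, 0.6, -0.6]
width: 0.0129
t 7.22 pos [ 0.4476 -0.2126  0.1969] psi -13.8 w 0.0129 F [ 0.5  0.6 -0.6]
shift now-axes cm [ 5.19 -0.38  0.08] spin deg 0.2
shift after-spin axes cm [ 5.19 -0.38  0.08] tilt [-0.001  0.004 -1.   ]
```

```bash
python3 -m inch '[{"translation":[1.5,-0.35,0.08],"spin":0},{"translation":[1.8,0,0],"spin":0},{"translation":[1.5,0,0],"spin":0},{"translation":[1,0,0],"spin":0},{"translation":[0,0,0],"spin":0}]'
python3 go.py .4475 -.2163 .082 -14
python3 - <<'E'
from h import *
im=optics.camera("side");cv2.imwrite("pics/s1.png",cv2.resize(im[100:250,260:420,::-1],None,fx=4.5,fy=4,interpolation=cv2.INTER_CUBIC))
E
```

```text
time: 7.85
ee_pos: [0.4474, -0.2143, 0.1345]
eef_rot: [0.086, 0.703, -0.083, 0.701]
ft_force: [0.3, 0.7, -1.1]
width: 0.0132
t 7.85 pos [ 0.4474 -0.2143  0.1345] psi -13.7 w 0.0132 F [ 0.3  0.7 -1.1]
shift now-axes cm [ 5.25 -0.21  0.07] spin deg 0.3
shift after-spin axes cm [ 5.25 -0.21  0.07] tilt [-0.002  0.005 -1.   ]
```

View pics/s1.png

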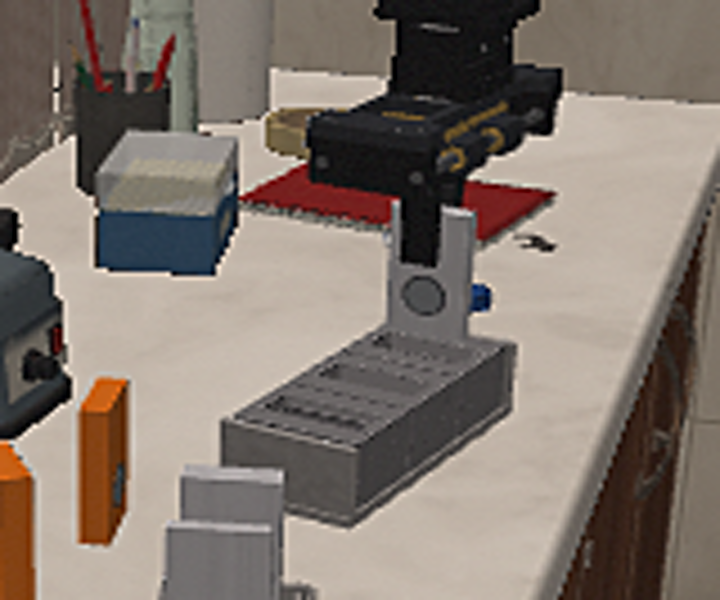

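The middle plate is held upright over slot a (plate at (430,270) in the zoomed picture). I'll insert it gently.

```bash
python3 -m inch '[{"translation":[0.2,-0.2,0.07],"spin":0},{"translation":[0.8,0,0],"spin":0},{"translation":[0.8,0,0],"spin":0},{"translation":[0.7,0,0],"spin":0},{"translation":[0.5,0,0],"spin":0}]'
python3 go.py .4475 -.2163 .082 -14
```

```text
time: 8.52
ee_pos: [0.4495, -0.2159, 0.1046]
eef_rot: [0.086, 0.701, -0.082, 0.703]
ft_force: [-0.6, 0.0, -0.5]
width: 0.0133
t 8.53 pos [ 0.4495 -0.2159  0.1046] psi -13.7 w 0.0133 F [-0.6  0.  -0.5]
shift now-axes cm [ 2.26 -0.1  -0.19] spin deg 0.3
shift after-spin axes cm [ 2.26 -0.1  -0.19] tilt [ 0.003  0.006 -1.   ]
```

```bash
python3 -m inch '[{"translation":[0.5,-0.05,-0.15],"spin":0},{"translation":[0.5,0,0],"spin":0},{"translation":[0.5,0,0],"spin":0},{"translation":[0.4,0,0],"spin":0},{"translation":[0,0,0],"spin":0}]'
python3 go.py .4475 -.2163 .082 -14
```

```text
time: 9.15
ee_pos: [0.4479, -0.2154, 0.0837]
eef_rot: [0.086, 0.702, -0.082, 0.703]
ft_force: [1.0, 3.5, -2.5]
width: 0.0132
t 9.15 pos [ 0.4479 -0.2154  0.0837] psi -13.6 w 0.0132 F [ 1.   3.5 -2.5]
shift now-axes cm [ 0.17 -0.1  -0.01] spin deg 0.4
shift after-spin axes cm [ 0.17 -0.1  -0.01] tilt [ 0.002  0.006 -1.   ]
```

Almost home. I'll release it, open partly (0.48) and lift.

```bash
python3 -m inch '[{"translation":[0.15,-0.05,0],"spin":0},{"translation":[0,0,0],"spin":0}]'
python3 -m inch '[{"translation":[0,0,0],"spin":0},{"translation":[0,0,0],"spin":0},{"translation":[0,0,0],"spin":0},{"translation":[0,0,0],"spin":0}]' 0.48
python3 -m inch '[{"translation":[-2,0,0],"spin":0},{"translation":[-3,0,0],"spin":0},{"translation":[-3,0,0],"spin":0},{"translation":[-3,0,0],"spin":0},{"translation":[-2,0,0],"spin":0}]'
python3 go.py .466 .1568 .19 10.5
python3 - <<'E'
from h import *
im=optics.camera("side");cv2.imwrite("pics/s2.png",cv2.resize(im[100:250,260:420,::-1],None,fx=4.5,fy=4,interpolation=cv2.INTER_CUBIC))
E
```

```text
time: 9.4
ee_pos: [0.4479, -0.2155, 0.0823]
eef_rot: [0.086, 0.702, -0.081, 0.703]
ft_force: [1.5, 2.2, -1.6]
width: 0.0129
time: 9.9
ee_pos: [0.4474, -0.2173, 0.0825]
eef_rot: [0.086, 0.701, -0.083, 0.703]
ft_force: [-0.2, 0.1, 0.2]
width: 0.0419
time: 10.52
ee_pos: [0.4457, -0.2181, 0.215]
eef_rot: [0.086, 0.703, -0.083, 0.701]
ft_force: [-0.1, -0.3, -0.2]
width: 0.0454
t 10.53 pos [ 0.4457 -0.2181  0.215 ] psi -13.7 w 0.0454 F [-0.1 -0.3 -0.2]
shift now-axes cm [ 2.67 36.89 -6.93] spin deg -24.2
shift after-spin axes cm [ 2.67 36.49  8.83] tilt [-0.001  0.004 -1.   ]
```

View pics/s2.png

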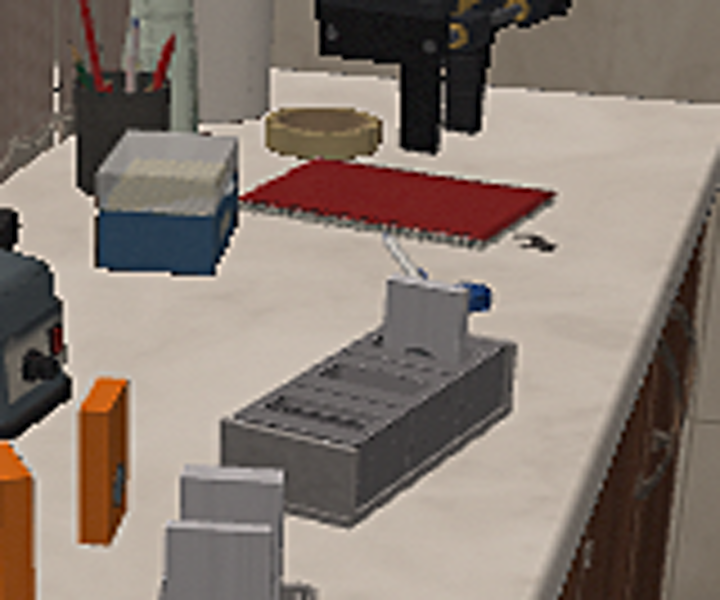

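The middle plate stands home in slot a, at (428,320) in the zoomed picture. Next is the thin plate.

```bash
python3 -m inch '[{"translation":[0,0,0],"spin":-9},{"translation":[0,0,0],"spin":-9},{"translation":[0,2,0.5],"spin":-6.5},{"translation":[0,4,1],"spin":0},{"translation":[0,4,1],"spin":0},{"translation":[0,4,1],"spin":0},{"translation":[0,4,1],"spin":0},{"translation":[0,4,1],"spin":0},{"translation":[0,4,1],"spin":0},{"translation":[0,4,1],"spin":0},{"translation":[0,3.5,1],"spin":0},{"translation":[0,1,0.3],"spin":0},{"translation":[0,0,0],"spin":0}]'
python3 go.py .466 .1568 .19 10.5
```

```text
time: 12.2
ee_pos: [0.4663, 0.1453, 0.2151]
eef_rot: [-0.069, 0.703, 0.071, 0.704]
ft_force: [0.9, -0.6, 0.6]
width: 0.0456
t 12.20 pos [0.4663 0.1453 0.2151] psi 11.3 w 0.0456 F [ 0.9 -0.6  0.6]
shift now-axes cm [2.51 1.13 0.19] spin deg 0.8
shift after-spin axes cm [2.51 1.13 0.17] tilt [ 0.002  0.002 -1.   ]
```

```bash
python3 -m inch '[{"translation":[0.8,0.9,0.1],"spin":0.8},{"translation":[2,0.2,0],"spin":0},{"translation":[2.5,0,0],"spin":0},{"translation":[0,0,0],"spin":0}]'
python3 go.py .466 .1568 .076 10.5
```

```text
time: 12.7
ee_pos: [0.4653, 0.1536, 0.1596]
eef_rot: [-0.061, 0.704, 0.063, 0.705]
ft_force: [0.0, 0.4, 0.7]
width: 0.0455
t 12.70 pos [0.4653 0.1536 0.1596] psi 10.1 w 0.0455 F [0.  0.4 0.7]
shift now-axes cm [8.36 0.29 0.11] spin deg -0.4
shift after-spin axes cm [8.36 0.29 0.11] tilt [ 0.002  0.002 -1.   ]
```

```bash
python3 -m inch '[{"translation":[2,0.25,0.05],"spin":-0.4},{"translation":[2.5,0,0],"spin":0},{"translation":[2.5,0,0],"spin":0},{"translation":[1.2,0,0],"spin":0},{"translation":[0.2,0,0],"spin":0},{"translation":[0,0,0],"spin":0}]'
python3 go.py .466 .1568 .076 10.5
```

```text
time: 13.45
ee_pos: [0.469, 0.1558, 0.0787]
eef_rot: [-0.061, 0.701, 0.064, 0.707]
ft_force: [-0.1, -0.9, 0.4]
width: 0.0454
t 13.45 pos [0.469  0.1558 0.0787] psi 10.1 w 0.0454 F [-0.1 -0.9  0.4]
shift now-axes cm [ 0.27  0.15 -0.28] spin deg -0.4
shift after-spin axes cm [ 0.27  0.16 -0.28] tilt [ 0.008  0.005 -1.   ]
```

```bash
python3 -m inch '[{"translation":[0.25,0.1,-0.28],"spin":-0.4},{"translation":[0,0,0],"spin":0}]'
python3 -m inch '[{"translation":[0,0,0],"spin":0},{"translation":[0,0,0],"spin":0},{"translation":[0,0,0],"spin":0},{"translation":[0,0,0],"spin":0},{"translation":[0,0,0],"spin":0}]' 1 25
python3 go.py .466 .1568 .076 10.5
python3 -m inch '[{"translation":[-2.5,0,0],"spin":0},{"translation":[-2.5,0,0],"spin":0},{"translation":[-2.5,0,0],"spin":0},{"translation":[-2.5,0,0],"spin":0},{"translation":[-2.5,0,0],"spin":0},{"translation":[-1,0,0],"spin":5},{"translation":[0,0,0],"spin":9},{"translation":[0,0,0],"spin":9},{"translation":[0,0,0],"spin":1}]'
python3 go.py .4615 -.1538 .2 -14
```

```text
time: 13.7
ee_pos: [0.4666, 0.1566, 0.0773]
eef_rot: [-0.063, 0.701, 0.067, 0.708]
ft_force: [-0.2, -0.9, -0.0]
width: 0.0453
time: 14.32
ee_pos: [0.4669, 0.1568, 0.0778]
eef_rot: [-0.063, 0.7, 0.067, 0.708]
ft_force: [-0.4, -0.2, -0.6]
width: 0.0089
t 14.32 pos [0.4669 0.1568 0.0778] psi 10.6 w 0.0089 F [-0.4 -0.2 -0.6]
shift now-axes cm [ 0.18  0.01 -0.09] spin deg 0.1
shift after-spin axes cm [ 0.18  0.01 -0.09] tilt [ 0.01   0.007 -1.   ]
time: 15.45
ee_pos: [0.4645, 0.1552, 0.2164]
eef_rot: [0.089, 0.699, -0.084, 0.704]
ft_force: [-0.0, -0.4, -1.2]
width: 0.0088
t 15.45 pos [0.4645 0.1552 0.2164] psi -14.1 w 0.0088 F [-0.  -0.4 -1.2]
shift now-axes cm [  1.47 -30.06   7.22] spin deg -0.1
shift after-spin axes cm [  1.47 -30.07   7.17] tilt [ 0.008  0.005 -1.   ]
```

```bash
python3 -m inch '[{"translation":[0,-3,0.75],"spin":0},{"translation":[0,-4,1],"spin":0},{"translation":[0,-4,1],"spin":0},{"translation":[0,-4,1],"spin":0},{"translation":[0,-4,1],"spin":0},{"translation":[0,-4,1],"spin":0},{"translation":[0,-4,1],"spin":0},{"translation":[0,-2.5,0.6],"spin":0},{"translation":[0,-1,0.2],"spin":0},{"translation":[0,0,0],"spin":0}]'
python3 go.py .4623 -.1540 .145 -14
```

```text
time: 16.7
ee_pos: [0.4669, -0.1677, 0.2138]
eef_rot: [0.077, 0.701, -0.072, 0.706]
ft_force: [0.7, 0.8, -0.4]
width: 0.0089
t 16.70 pos [ 0.4669 -0.1677  0.2138] psi -12.1 w 0.0089 F [ 0.7  0.8 -0.4]
shift now-axes cm [ 6.88  1.2  -0.77] spin deg 1.9
shift after-spin axes cm [ 6.88  1.17 -0.81] tilt [ 0.007  0.005 -1.   ]
```

```bash
python3 -m inch '[{"translation":[0,1,-0.7],"spin":1.9},{"translation":[1.5,0.2,-0.1],"spin":0},{"translation":[2,0,0],"spin":0},{"translation":[2,0,0],"spin":0},{"translation":[1.3,0,0],"spin":0},{"translation":[0,0,0],"spin":0}]'
python3 go.py .4623 -.1540 .083 -14
```

```text
time: 17.45
ee_pos: [0.4623, -0.148, 0.1404]
eef_rot: [0.084, 0.701, -0.079, 0.704]
ft_force: [-0.1, -0.2, -0.9]
width: 0.009
t 17.45 pos [ 0.4623 -0.148   0.1404] psi -13.2 w 0.0090 F [-0.1 -0.2 -0.9]
shift now-axes cm [ 5.74 -0.63  0.12] spin deg 0.8
shift after-spin axes cm [ 5.74 -0.63  0.13] tilt [ 0.006  0.007 -1.   ]
```

```bash
python3 -m inch '[{"translation":[0,-0.6,0.1],"spin":0.8},{"translation":[0,0,0],"spin":0}]'
python3 go.py .4623 -.1540 .083 -14
```

```text
time: 17.7
ee_pos: [0.4624, -0.1546, 0.1412]
eef_rot: [0.089, 0.7, -0.084, 0.704]
ft_force: [0.2, -0.4, -0.5]
width: 0.0088
t 17.70 pos [ 0.4624 -0.1546  0.1412] psi -14.0 w 0.0088 F [ 0.2 -0.4 -0.5]
shift now-axes cm [ 5.82  0.01 -0.06] spin deg -0.0
shift after-spin axes cm [ 5.82  0.01 -0.06] tilt [ 0.007  0.007 -1.   ]
```

```bash
python3 -m inch '[{"translation":[0.8,0,-0.05],"spin":0},{"translation":[0.8,0,0],"spin":0},{"translation":[0.8,0,0],"spin":0},{"translation":[0.7,0,0],"spin":0},{"translation":[0.6,0,0],"spin":0},{"translation":[0.5,0,0],"spin":0}]'
python3 go.py .4623 -.1540 .083 -14
```

```text
time: 18.45
ee_pos: [0.4631, -0.1536, 0.0971]
eef_rot: [0.089, 0.699, -0.083, 0.705]
ft_force: [0.3, 1.1, 0.1]
width: 0.009
t 18.45 pos [ 0.4631 -0.1536  0.0971] psi -14.0 w 0.0090 F [0.3 1.1 0.1]
shift now-axes cm [ 1.41 -0.07 -0.07] spin deg 0.0
shift after-spin axes cm [ 1.41 -0.07 -0.07] tilt [ 0.009  0.007 -1.   ]
```

Bottom is at about 0.025 m, below the throat entrance, with no resistance, so the fit is right.

```bash
python3 -m inch '[{"translation":[0.5,0,-0.1],"spin":0},{"translation":[0.5,0,0],"spin":0},{"translation":[0.4,0,0],"spin":0},{"translation":[0.15,0,0],"spin":0}]'
python3 go.py .4623 -.1540 .083 -14
python3 -m inch '[{"translation":[0,0,0],"spin":0},{"translation":[0,0,0],"spin":0},{"translation":[0,0,0],"spin":0},{"translation":[0,0,0],"spin":0}]' 0.48
python3 -m inch '[{"translation":[-2,0,0],"spin":0},{"translation":[-3,0,0],"spin":0},{"translation":[-3,0,0],"spin":0},{"translation":[-3,0,0],"spin":0},{"translation":[-2,0,0],"spin":0}]'
python3 go.py .4773 .0941 .19 10
python3 - <<'E'
from h import *
im=optics.camera("side");cv2.imwrite("pics/s3.png",cv2.resize(im[100:250,260:420,::-1],None,fx=4.5,fy=4,interpolation=cv2.INTER_CUBIC))
E
```

```text
time: 18.95
ee_pos: [0.4629, -0.1533, 0.0824]
eef_rot: [0.09, 0.699, -0.083, 0.705]
ft_force: [-11.7, 4.1, 35.4]
width: 0.009
t 18.95 pos [ 0.4629 -0.1533  0.0824] psi -14.0 w 0.0090 F [-11.7   4.1  35.4]
shift now-axes cm [-0.06 -0.08 -0.04] spin deg 0.0
shift after-spin axes cm [-0.06 -0.08 -0.04] tilt [ 0.01   0.009 -1.   ]
time: 19.45
ee_pos: [0.4628, -0.1539, 0.0823]
eef_rot: [0.09, 0.699, -0.083, 0.705]
ft_force: [-0.6, 0.9, -0.5]
width: 0.0401
time: 20.08
ee_pos: [0.46, -0.1548, 0.214]
eef_rot: [0.089, 0.7, -0.084, 0.703]
ft_force: [0.5, -0.2, 0.3]
width: 0.0453
t 20.07 pos [ 0.46   -0.1548  0.214 ] psi -14.0 w 0.0453 F [ 0.5 -0.2  0.3]
shift now-axes cm [ 2.6  24.55 -4.37] spin deg -24.0
shift after-spin axes cm [ 2.6  24.2   6.01] tilt [ 0.005  0.007 -1.   ]
```

View pics/s3.png

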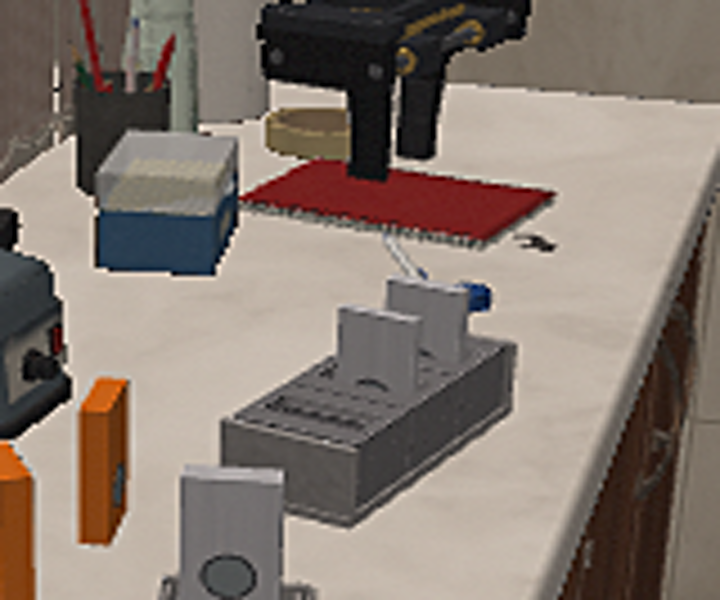

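The thin plate is home in slot b, at (378,350) in the zoomed picture. The 35 N was its floor contact. Now the thick plate.

```bash
python3 -m inch '[{"translation":[0,0,0],"spin":-9},{"translation":[0,0,0],"spin":-9},{"translation":[0,2,0.5],"spin":-6},{"translation":[0,4,1],"spin":0},{"translation":[0,4,1],"spin":0},{"translation":[0,4,1],"spin":0},{"translation":[0,4,1],"spin":0},{"translation":[0,4,1],"spin":0},{"translation":[0,2,0.5],"spin":0},{"translation":[0,0,0],"spin":0}]'
python3 go.py .4773 .0941 .16 10
```

```text
time: 21.38
ee_pos: [0.4767, 0.0985, 0.2133]
eef_rot: [-0.064, 0.702, 0.068, 0.706]
ft_force: [-0.1, -0.4, 0.2]
width: 0.0458
t 21.38 pos [0.4767 0.0985 0.2133] psi 10.7 w 0.0458 F [-0.1 -0.4  0.2]
shift now-axes cm [ 5.33 -0.47 -0.06] spin deg 0.7
shift after-spin axes cm [ 5.33 -0.47 -0.05] tilt [ 0.005  0.006 -1.   ]
```

```bash
python3 -m inch '[{"translation":[1,-0.4,0],"spin":0.7},{"translation":[2,-0.05,0],"spin":0},{"translation":[2,0,0],"spin":0},{"translation":[0,0,0],"spin":0}]'
python3 go.py .4773 .0941 .076 10
```

```text
time: 21.88
ee_pos: [0.4775, 0.0882, 0.1595]
eef_rot: [-0.057, 0.703, 0.06, 0.706]
ft_force: [0.5, 0.1, 0.6]
width: 0.0454
t 21.88 pos [0.4775 0.0882 0.1595] psi 9.5 w 0.0454 F [0.5 0.1 0.6]
shift now-axes cm [8.36 0.55 0.04] spin deg -0.5
shift after-spin axes cm [8.36 0.55 0.05] tilt [ 0.004  0.005 -1.   ]
```

```bash
python3 -m inch '[{"translation":[0,0.5,0],"spin":-0.5},{"translation":[2,0,0],"spin":0},{"translation":[2.5,0,0],"spin":0},{"translation":[2.5,0,0],"spin":0},{"translation":[1.2,0,0],"spin":0},{"translation":[0,0,0],"spin":0}]'
python3 go.py .4773 .0941 .076 10
```

```text
time: 22.62
ee_pos: [0.4801, 0.0937, 0.0798]
eef_rot: [-0.059, 0.7, 0.064, 0.709]
ft_force: [0.6, 0.5, 0.3]
width: 0.0453
t 22.62 pos [0.4801 0.0937 0.0798] psi 9.9 w 0.0453 F [0.6 0.5 0.3]
shift now-axes cm [ 0.38  0.09 -0.27] spin deg -0.1
shift after-spin axes cm [ 0.38  0.09 -0.27] tilt [ 0.011  0.008 -1.   ]
```

```bash
python3 -m inch '[{"translation":[0.35,0.05,-0.27],"spin":0},{"translation":[0,0,0],"spin":0}]'
python3 -m inch '[{"translation":[0,0,0],"spin":0},{"translation":[0,0,0],"spin":0},{"translation":[0,0,0],"spin":0},{"translation":[0,0,0],"spin":0},{"translation":[0,0,0],"spin":0}]' 1 25
python3 go.py .4773 .0941 .076 10
python3 -m inch '[{"translation":[-2.5,0,0],"spin":0},{"translation":[-2.5,0,0],"spin":0},{"translation":[-2.5,0,0],"spin":0},{"translation":[-2.5,0,0],"spin":0},{"translation":[-2.5,0,0],"spin":0},{"translation":[-1,0,0],"spin":5},{"translation":[0,0,0],"spin":9},{"translation":[0,0,0],"spin":9},{"translation":[0,0,0],"spin":1}]'
python3 go.py .477 -.0917 .2 -14
```

```text
time: 22.88
ee_pos: [0.4782, 0.0941, 0.0777]
eef_rot: [-0.058, 0.7, 0.064, 0.709]
ft_force: [-0.8, -0.6, -0.2]
width: 0.0453
time: 23.5
ee_pos: [0.4788, 0.0943, 0.0788]
eef_rot: [-0.058, 0.699, 0.064, 0.71]
ft_force: [0.2, -0.8, -0.8]
width: 0.0168
t 23.50 pos [0.4788 0.0943 0.0788] psi 9.9 w 0.0168 F [ 0.2 -0.8 -0.8]
shift now-axes cm [ 0.28  0.   -0.16] spin deg -0.1
shift after-spin axes cm [ 0.28  0.   -0.16] tilt [ 0.015  0.01  -1.   ]
time: 24.62
ee_pos: [0.4752, 0.0922, 0.2166]
eef_rot: [0.094, 0.698, -0.087, 0.705]
ft_force: [-0.8, -0.1, -0.9]
width: 0.0168
t 24.62 pos [0.4752 0.0922 0.2166] psi -14.7 w 0.0168 F [-0.8 -0.1 -0.9]
shift now-axes cm [  1.52 -17.76   4.84] spin deg -0.7
shift after-spin axes cm [  1.52 -17.82   4.61] tilt [ 0.011  0.008 -1.   ]
```

```bash
python3 -m inch '[{"translation":[0,-3,0.75],"spin":-0.7},{"translation":[0,-4,1],"spin":0},{"translation":[0,-4,1],"spin":0},{"translation":[0,-4,1],"spin":0},{"translation":[0,-2,0.5],"spin":0},{"translation":[0,-0.8,0.2],"spin":0},{"translation":[0,0,0],"spin":0}]'
python3 go.py .4785 -.0921 .145 -14
```

```text
time: 25.5
ee_pos: [0.4755, -0.0958, 0.2142]
eef_rot: [0.081, 0.7, -0.075, 0.706]
ft_force: [0.4, 0.1, -0.5]
width: 0.0169
t 25.50 pos [ 0.4755 -0.0958  0.2142] psi -12.7 w 0.0169 F [ 0.4  0.1 -0.5]
shift now-axes cm [6.92 0.36 0.17] spin deg 1.3
shift after-spin axes cm [6.92 0.36 0.16] tilt [ 0.009  0.008 -1.   ]
```

```bash
python3 -m inch '[{"translation":[0.5,0.35,0.15],"spin":1.3},{"translation":[2,0,0],"spin":0},{"translation":[2,0,0],"spin":0},{"translation":[2,0,0],"spin":0},{"translation":[0.6,0,0],"spin":0},{"translation":[0,0,0],"spin":0}]'
python3 go.py .4785 -.0921 .084 -14
```

```text
time: 26.25
ee_pos: [0.4796, -0.0845, 0.1401]
eef_rot: [0.087, 0.699, -0.08, 0.705]
ft_force: [0.6, -0.2, 0.5]
width: 0.0169
t 26.25 pos [ 0.4796 -0.0845  0.1401] psi -13.6 w 0.0169 F [ 0.6 -0.2  0.5]
shift now-axes cm [ 5.6  -0.82  0.03] spin deg 0.4
shift after-spin axes cm [ 5.6  -0.82  0.04] tilt [ 0.009  0.009 -1.   ]
```

```bash
python3 -m inch '[{"translation":[0,-0.78,0],"spin":0.4},{"translation":[0,0,0],"spin":0}]'
python3 go.py .4785 -.0921 .084 -14
```

```text
time: 26.5
ee_pos: [0.4784, -0.0925, 0.1411]
eef_rot: [0.09, 0.699, -0.082, 0.705]
ft_force: [0.2, -0.4, -1.1]
width: 0.0168
t 26.50 pos [ 0.4784 -0.0925  0.1411] psi -14.0 w 0.0168 F [ 0.2 -0.4 -1.1]
shift now-axes cm [ 5.71 -0.03 -0.04] spin deg 0.0
shift after-spin axes cm [ 5.71 -0.03 -0.04] tilt [ 0.01   0.009 -1.   ]
```

```bash
python3 -m inch '[{"translation":[0.8,0,0],"spin":0},{"translation":[0.8,0,0],"spin":0},{"translation":[0.8,0,-0.05],"spin":0},{"translation":[0.7,0,0],"spin":0},{"translation":[0.6,0,0],"spin":0},{"translation":[0.5,0,0],"spin":0}]'
python3 go.py .4785 -.0921 .084 -14
```

```text
time: 27.25
ee_pos: [0.4787, -0.0917, 0.0966]
eef_rot: [0.09, 0.698, -0.082, 0.705]
ft_force: [0.0, 0.4, -1.4]
width: 0.0168
t 27.25 pos [ 0.4787 -0.0917  0.0966] psi -14.0 w 0.0168 F [ 0.   0.4 -1.4]
shift now-axes cm [ 1.26 -0.06 -0.02] spin deg 0.0
shift after-spin axes cm [ 1.26 -0.06 -0.02] tilt [ 0.011  0.01  -1.   ]
```

```bash
python3 -m inch '[{"translation":[0.5,0,-0.05],"spin":0},{"translation":[0.4,0,0],"spin":0},{"translation":[0.3,0,0],"spin":0}]'
python3 go.py .4785 -.0921 .084 -14
python3 -m inch '[{"translation":[0,0,0],"spin":0},{"translation":[0,0,0],"spin":0},{"translation":[0,0,0],"spin":0},{"translation":[0,0,0],"spin":0}]' 0.48
python3 -m inch '[{"translation":[-2,0,0],"spin":0},{"translation":[-3,0,0],"spin":0},{"translation":[-3,0,0],"spin":0},{"translation":[-3,0,0],"spin":0},{"translation":[-2,0,0],"spin":0},{"translation":[0,5,1],"spin":0},{"translation":[0,5,1],"spin":0},{"translation":[0,5,1],"spin":0},{"translation":[0,5,1],"spin":0},{"translation":[0,5,1],"spin":0},{"translation":[0,5,1],"spin":0},{"translation":[0,5,1],"spin":0},{"translation":[0,5,1],"spin":0},{"translation":[0,0,0],"spin":0}]'
python3 - <<'E'
from pl import *
im=optics.camera("side");cv2.imwrite("pics/s4.png",cv2.resize(im[170:260,290:400,::-1],None,fx=6.5,fy=6.5,interpolation=cv2.INTER_CUBIC))
t=optics.camera("top")[:,:,::-1].copy();cv2.imwrite("pics/t4.png",t)
R=np.array([[np.cos(-.245),-np.sin(-.245)],[np.sin(-.245),np.cos(-.245)]])
for thr in(85,92):
  for o in plates(t,z=.101,roi=(295,218,107,72),thr=thr): print(thr,np.round(o,1),"rack frame",(R.T@(np.array(o[:2])-[461.5,-153.8])).round(1))
E
```

```text
time: 27.62
ee_pos: [0.4784, -0.0913, 0.0838]
eef_rot: [0.09, 0.698, -0.082, 0.705]
ft_force: [-4.1, 1.5, 10.8]
width: 0.0169
t 27.62 pos [ 0.4784 -0.0913  0.0838] psi -14.0 w 0.0169 F [-4.1  1.5 10.8]
shift now-axes cm [-0.02 -0.07  0.03] spin deg 0.0
shift after-spin axes cm [-0.02 -0.07  0.03] tilt [ 0.011  0.01  -1.   ]
time: 28.12
ee_pos: [0.4787, -0.0916, 0.0841]
eef_rot: [0.09, 0.698, -0.082, 0.706]
ft_force: [-0.9, -0.5, 0.3]
width: 0.0433
time: 29.88
ee_pos: [0.6574, 0.2866, 0.2245]
eef_rot: [0.092, 0.697, -0.083, 0.706]
ft_force: [-0.9, -0.1, -0.5]
width: 0.0452
85 [476.7 -91.5  49.6  17.5 -14.1] rack frame [-0.3 64.1]
85 [ 461.1 -153.8   49.6    9.2  -14.2] rack frame [-0.4 -0.1]
85 [ 446.4 -215.7   49.9   13.5  -13.6] rack frame [  0.4 -63.7]
92 [476.8 -91.4  49.2  16.8 -14. ] rack frame [-0.3 64.2]
92 [ 461.1 -153.7   49.2    8.7  -14.2] rack frame [-0.4  0. ]
92 [ 446.4 -215.7   49.3   12.9  -13.6] rack frame [  0.4 -63.7]
```

View pics/s4.png

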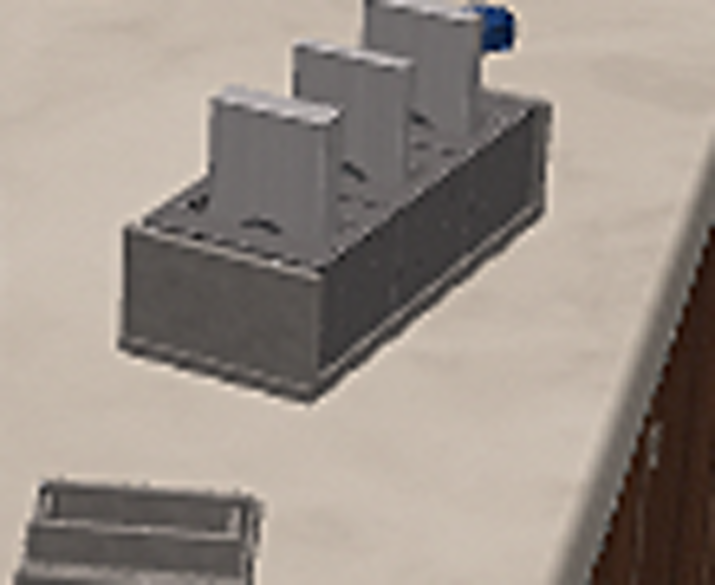

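View pics/t4.png

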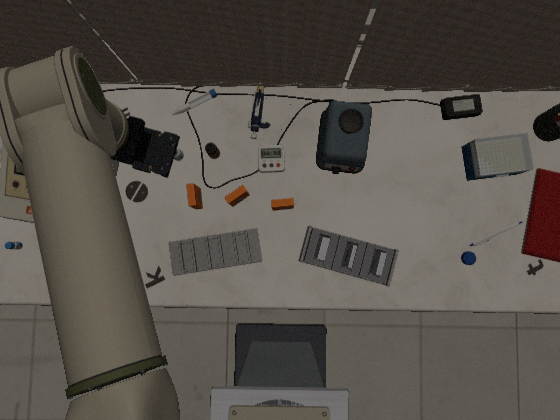

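All three plates sit within 0.5 mm of the slot centres in the top view: (323,248), (351,254) and (380,263). Their release heights match fully home. The timer at (270,158) and vial at (212,150) haven't moved. The dropper at (178,153) is partly under the raised gripper but still in place. Handing in.

```bash
python3 - <<'E'
from bench import close_job
print(close_job())
E
```

```text
the job is handed in; nothing more can be done
None
```

All three plates are in the rack, one per slot, and the job was handed in at about 30 s on the robot clock. I identified the slots by eye from the top view, and each plate went in on the first try: middle in slot a, thin in b, thick in c.

- **Position:** the last top view put every plate within 0.5 mm of its slot centre and within about 0.5° of the rack's line.
- **Height:** I didn't measure plate heights in the images. Tool heights at release were within about 1 mm of fully home, and the last side view shows all three upright at similar heights.
- **Forces:** the thin plate met its slot floor with about 35 N at the wrist, against the 120 N limit. The thick plate met about 11 N, and the middle plate showed no floor contact above a few newtons.
- **Bystanders:** the timer and vial are at their original image positions. The dropper was partly hidden under the raised gripper, but what was visible hadn't moved. The arm was clear of everything at hand-in.

No check failed or disagreed.

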